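Park the captive thumbscrew and slide the controller's terminal cover open

TASK

Open the terminal cover of the furnace controller on the bench. Its captive thumbscrew is already undone from the case, but its spring holds it down in the locating hole: draw it gently up by its knurled head until you feel the thread, keep that light pull on and turn it anticlockwise so that the retaining thread catches it, then wind it up until it comes to its stop, without forcing it, and let go of it. Then slide the cover fully open and let go, with the screw still parked up, and leave everything lying about where it is.

Things in the scene. Friction and masses are not known exactly. Their poses are not given: they have to be found in the camera images.
- controller: furnace power controller: low light-grey metal case, 260 mm (its x) x 400 mm (its y) x 90 mm tall, fixed on the bench; origin under its centre, front panel with knobs faces its -x. On its flat top (the deck, 90 mm up) two steel rails 7 mm tall run along its y with the terminal cover between them; two black fuse caps stand near the deck's far left corner.
- cover: sliding terminal cover: flat grey plate 150 (x) x 140 (y) x 4 mm on the deck, axes as the controller's; origin under its centre. Carries thumbscrew and grip bar. Slides only to the controller's +y, 75 mm from shut to its open stop, about 3 N friction, stays where left. About 2 mm of play while the screw's point is in the hole.
- cover_bar (a point): centre line of the upright aluminium grip bar on the cover: 62 mm long (controller's x), 10 mm thick (y), 32 mm tall above the plate. This point is 22 mm above the plate, on the cover's -y part, 52 mm from the cover's centre; axes as the controller's.
- screw_lift (a joint): lift of the thumbscrew, m: 0 down (its plain point 11 mm deep in the locating hole), 0.0135 wound up to its stop; the point clears the hole from 0.0115. The spring draws it down, 3 N at 0 rising to 6 N at the stop. Turning it takes about 0.1 N m; let down, it spins freely below the thread and never catches.
- thumbscrew_grip (a point): point on the axis of the thumbscrew's upright knurled round steel head: 18 mm diameter, 32 mm tall, 2 mm above its collar when down, rising with the screw. This point is 21 mm above the head's underside, 11 mm below its top; with the cover it keeps 92 mm in +y and 30 mm in -x from the grip bar's point. Its axes stay as the controller's and do not turn with the screw.
- ferrule: the screw's round steel collar on the cover, 33 mm across, 22 mm tall; origin at its foot. Inside is the thread: right-handed, 3 starts, rising 24 mm a turn (3.8 mm per rad). Pulled up, the screw meets the thread's underside after 1.5 to 8 mm (as it is turned; not told); turned anticlockwise from there, rising along the thread, it catches within 2 rad; let go sooner, it springs back to 0.
- keeper: the steel-rimmed locating hole in the deck under the screw; origin at the deck's surface. Once the thread has caught, the screw stays up when let go, settling by its thread play (up to 2 mm) if it was held pulled; catching to stop takes 1.6 to 2 rad. Until it catches, pull on the thread (beyond the spring) must stay light, under 10 N; at the stop turn no more than 0.3 rad on, or the thread is forced.
- dish: shallow open steel parts dish, 72 mm across, 22 mm tall, standing on the controller's deck; origin under its centre (not part of the job)
- fuse_box: small cardboard fuse packet, 30 x 46 x 18 mm, lying on the controller's deck; origin under its centre (not part of the job)
- driver: black-handled screwdriver, 190 mm long, lying on the bench; origin under its middle (not part of the job)
- spanner: steel spanner, 160 mm long, lying on the bench; origin under its middle (not part of the job)
- tape: roll of paper tape, 90 mm across, 24 mm tall, lying flat on the bench; origin under its centre (not part of the job)
- grease: grease jar, 52 mm across, 60 mm tall, with a white cap, on the bench; origin under its centre (not part of the job)
- bin: open grey plastic parts bin, 110 x 160 x 60 mm, on the bench; origin under its centre (not part of the job)
- caliper: digital caliper, 190 mm long, lying on the bench; origin under its middle (not part of the job)

How it is judged:
By the outcome, as a careful person would: the job done as asked, in the order asked, and still so for the second after the job is handed in, with the robot touching nothing.
It also fails if it takes over 61 s, if anything falls off the work surface, if the arm or the gripper's body presses on something with over 40 N, if the wrist force passes 120 N, or if a joint passes its speed limit or range.

ROBOT

A 6-joint arm with a two-finger parallel gripper is mounted at the origin on the work surface. World frame = base frame: x ahead of the robot, y to its left, z up, the work surface at z = 0. Lengths are in m, angles in rad, forces in N, time in s.
With the tool pointing down it reaches from about 0.3 to 0.85 m from the base axis. Payload 4.2 kg.
Tool frame: the origin (TCP) lies at the very end of the fingers, on their centre line; the grasp point (between the pads) lies 19 mm behind it; z points along the fingers, y is the direction in which the jaws open and shut (so a half turn about z gives the same grasp; the last joint's range is limited). The gripper opens to 91 mm and grips with 3 to 60 N. Pads are 32 mm wide; open, the fingers measure 118 mm over their backs; the gripper's body (76 mm by 178 mm) begins 60 mm behind the grasp point.
Start: joints at [1.191, 0.32, 1.565, -0, 1.257, -0.02], TCP at [0.202, 0.538, 0.214] pointing down, gripper open.
Joint ranges: [-3.11, 3.11], [-0.84, 2.01], [0.21, 2.61], [-1.34, 4.49], [0.05, 2.63], [-2.56, 2.56]. Speed limits (rad/s): [2.57, 2.57, 3.14, 3.14, 3.14, 3.14].

INTERFACE

Orientations are given as a rotation vector (axis times angle).
In Python, from cell import sensors, cams, job_done gives the robot as it stands.
- The arm moves only by the tool play_rows, never from a script. Its argument "steps" is a list of rows, each a list of 7 numbers: the closure, from -1 (fully open) to 1 (shut), then the shift along the world's x, y, z in m, then the turn, a rotation vector about the world's x, y, z in degrees. A call has 1 to 12 rows; each row is the pose to reach, as a shift and turn from the pose commanded when the call began; what a row does not reach only later rows make up. A row lasts 1/12 s, in which the tool goes at most 41.7 mm and 7.16 degrees, less where a joint would pass 70% of its speed; a pose out of reach is approached as far as the arm can. A call with a gripper value outside its range is refused whole. The fingers move at their own pace and stop on an object; the grip force is fixed at half the most. Time passes only in rows, so rows that repeat a pose let the fingers close. It gives the time, the measured TCP pose, the force and the opening at its end, in the units of the state.
- sensors.read_state(): the state, without advancing time (a new reading comes with each control period).
- cams.grab_frame(name): name is "side" or "top"; returns (picture, depth): 400x640x3 uint8, red, green, blue; 400x640 float32, m along the optical axis (not along the pixel's ray), 0 where there is no reading.
- cams.get_calibration(name): a dict with "fovy" (degrees; the focal length in pixels is half the picture's height over the tangent of half this angle, whatever the lens; pixels are square), "cx", "cy" (the principal point, pixels), "T" (4x4, takes a point from camera to world coordinates). Camera axes: x right, y down, z forward; pixel columns grow to the right and rows downward; lengths in m; the calibration is good to about 2 mm. A picture is of the moment at which its call begins. get_calibration takes no time and is no camera call.
- job_done(): hands the job in, once; it reports no verdict.
The state is a dict: "time_s": time; "joint_positions": joint angles; "dq": joint speeds; "effort": joint torques, N m; "tool_pos": TCP position; "orientation": TCP orientation; "wrist_force": force on the tool from outside, world axes, zero at the start; "wrist_torque": the same for the moment, N m; "opening": opening from 0.0 (shut) to 1.0 (fully open).
Only numpy, scipy, OpenCV 4.12 (cv2) and the standard library are available. Lean on these libraries where they do the work, as an engineer would, in place of code of your own. Each camera call takes 0.05 s, during which the arm holds its last target.

## Working session

There is one attempt and no reset: what is moved stays moved. The work goes in short steps, Python scripts to look and compute and a tool call to move; the robot and the scene stay as the last step left them, time stands still between calls to the robot, and variables do not carry over. Pictures are saved under pics/ and viewed, and the job is handed in when it is done.

Besides the shell and the picture viewer there is one more tool, called after "Request:" by a JSON object that holds its "api" and its "payload", one argument or row to a line. play_rows: Moves the arm, as the interface text tells. Its arguments: {"type":"object","properties":{"steps":{"type":"array"}},"required":["steps"]}

```bash
ls; mkdir -p pics; python3 - <<'E'
from cell import sensors,cams
import cv2,numpy as np
s=sensors.read_state();print({k:np.round(v,3).tolist() for k,v in s.items()})
for n in("side","top"):
    p,d=cams.grab_frame(n);cv2.imwrite(f"pics/{n}0.png",p[:,:,::-1]);np.savez(f"pics/{n}0.npz",p=p,d=d)
    c=cams.get_calibration(n);print(n,c)
E
```

```text
pics
{'time_s': 0.0, 'joint_positions': [1.191, 0.32, 1.566, 0.0, 1.257, -0.02], 'dq': [-0.002, -0.0, 0.001, -0.0, -0.002, 0.001], 'effort': [-0.003, -41.247, -23.197, 0.073, 0.046, -0.0], 'tool_pos': [0.202, 0.538, 0.213], 'orientation': [-0.562, -3.091, 0.003], 'wrist_force': [-0.384, -0.329, 0.555], 'wrist_torque': [0.04, -0.032, -0.02], 'opening': 0.997}
side {'fovy': 46.05421292798765, 'cx': 317.3865748129143, 'cy': 195.8136467014568, 'T': array([[ 0.99652432, -0.02665589,  0.07892236,  0.32229023],
       [-0.07991224, -0.57342891,  0.81534859, -1.58769327],
       [ 0.02352252, -0.81882156, -0.57356598,  1.24634787],
       [ 0.        ,  0.        ,  0.        ,  1.        ]])}
top {'fovy': 51.92119720227406, 'cx': 309.7305966154371, 'cy': 200.66188207393154, 'T': array([[-4.26011597e-02, -9.71367126e-01,  2.33732857e-01,
         1.75157286e-01],
       [-9.99091427e-01,  4.17020575e-02, -8.78971691e-03,
         2.10270163e-02],
       [-1.20909897e-03, -2.33894945e-01, -9.72261124e-01,
         1.39018424e+00],
       [ 0.00000000e+00,  0.00000000e+00,  0.00000000e+00,
         1.00000000e+00]])}
```

View pics/side0.png

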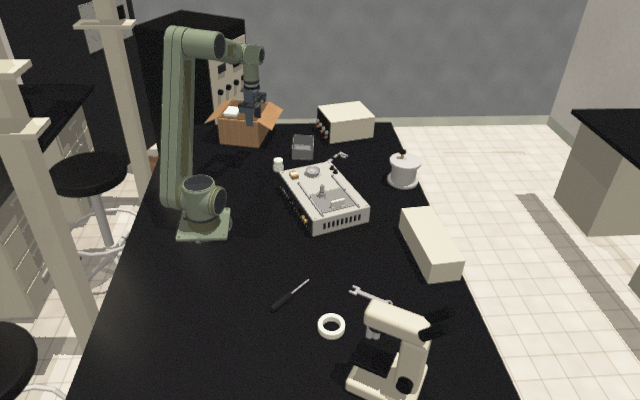

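View pics/top0.png

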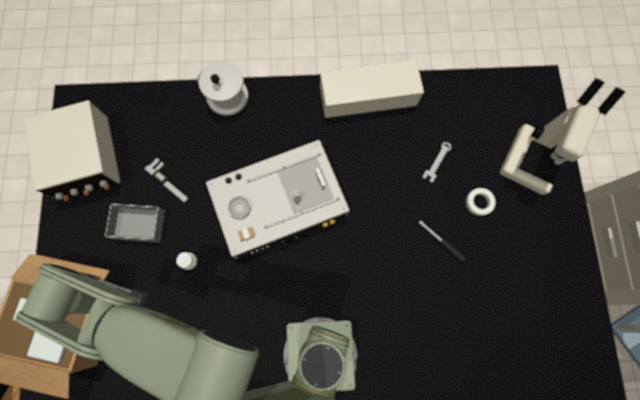

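The top view shows the case at about (207-350, 140-255), the cover around (305,185), the bar at (320,180) and the screw near (297,197). I'll enlarge both views.

```bash
cat > h.py <<'E'
import numpy as np,cv2
from cell import cams,sensors
def ray(n,u,v):
    c=cams.get_calibration(n);f=200/np.tan(np.radians(c["fovy"]/2))
    return c["T"][:3,:3]@np.array([(u-c["cx"])/f,(v-c["cy"])/f,1]),c["T"][:3,3]
def atz(n,u,v,z):
    r,o=ray(n,u,v);return o+r*(z-o[2])/r[2]
def atd(n,u,v,d):
    r,o=ray(n,u,v);return o+r*d
def proj(n,P):
    c=cams.get_calibration(n);f=200/np.tan(np.radians(c["fovy"]/2))
    q=c["T"][:3,:3].T@(np.asarray(P)-c["T"][:3,3]);return q[0]/q[2]*f+c["cx"],q[1]/q[2]*f+c["cy"],q[2]
def crop(p,x0,y0,x1,y1,k,fn):
    cv2.imwrite(fn,cv2.resize(p[y0:y1,x0:x1,::-1],None,fx=k,fy=k,interpolation=cv2.INTER_CUBIC))
E
python3 - <<'E'
from h import *
a=np.load("pics/top0.npz");crop(a["p"],200,135,355,260,5,"pics/tc.png")
b=np.load("pics/side0.npz");crop(b["p"],265,145,385,240,6,"pics/sc.png")
E
```

```text
(no output)
```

View pics/tc.png

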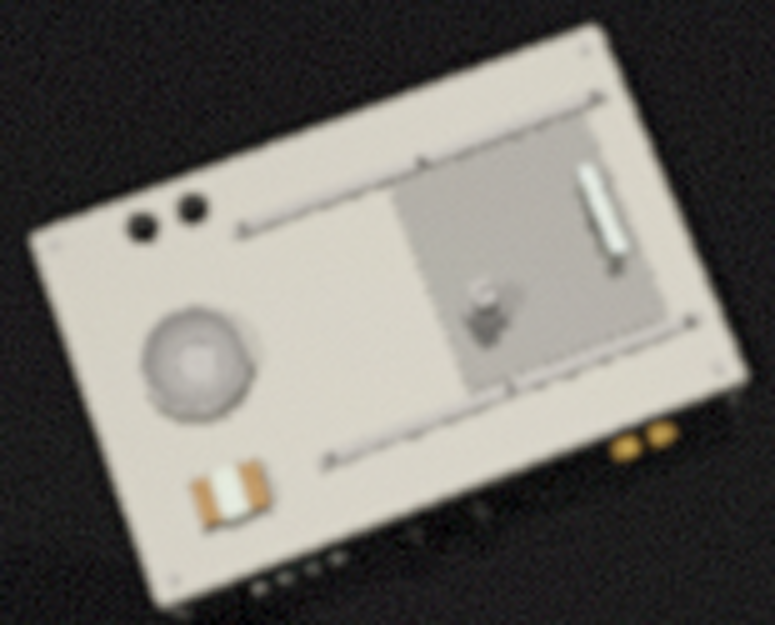

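View pics/sc.png

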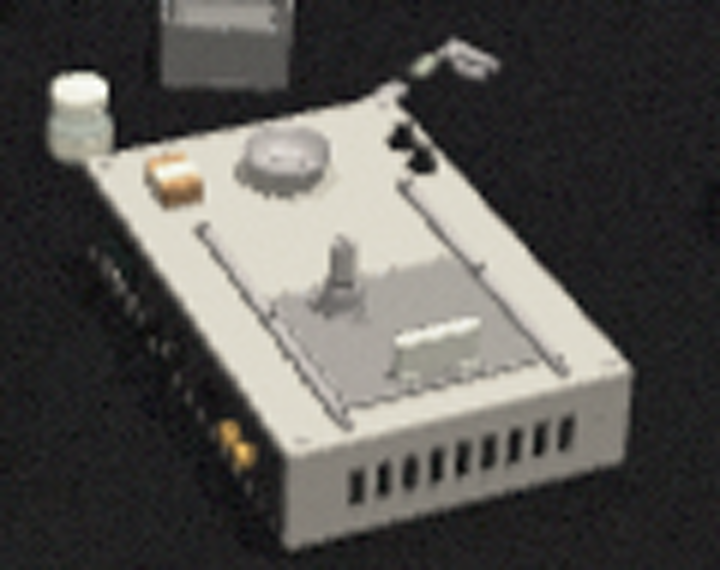

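```bash
python3 - <<'E'
from h import *
T=lambda u,v,z:atz("top",200+(u+.5)/5-.5,135+(v+.5)/5-.5,z)
S=lambda u,v,z:atz("side",265+(u+.5)/6-.5,145+(v+.5)/6-.5,z)
C=np.array([T(*q,.09) for q in [(30,233),(600,25),(748,380),(158,607)]]) # far-left(+x,+y), +x-y, -x-y, -x+y
print(C.round(4)); print(np.linalg.norm(C-np.roll(C,-1,0),axis=1))
D=np.array([S(*q,.09) for q in [(395,88),(632,368),(287,455),(92,160)]])
print(D.round(4)); print(np.linalg.norm(D-np.roll(D,-1,0),axis=1))
for X in(C,D):
    ex=(X[0]-X[3])+(X[1]-X[2]);ey=(X[0]-X[1])+(X[3]-X[2])
    print("ctr",X.mean(0),"yaw",np.degrees(np.arctan2(ex[1],ex[0])),np.degrees(np.arctan2(-ey[0],ey[1])))
print("screw top",T(484,286,.150),S(344,240,.150))
b=[T(587,165,.126),T(620,255,.126)];print("bar T",b,np.mean(b,0),np.linalg.norm(b[0]-b[1]))
b=[S(397,342,.126),S(478,323,.126)];print("bar S",b,np.mean(b,0),np.linalg.norm(b[0]-b[1]))
# depth checks
for n in("top","side"):
    a=np.load(f"pics/{n}0.npz")["d"]
    for P in([.55,.05,.09],):
        u,v,z=proj(n,P);print(n,u,v,z,a[int(v),int(u)])
E
```

```text
[[ 0.5683  0.3492  0.09  ]
 [ 0.6981 -0.033   0.09  ]
 [ 0.4492 -0.1169  0.09  ]
 [ 0.319   0.2644  0.09  ]]
[0.4036568  0.26269322 0.4029295  0.26334126]
[[ 0.5688  0.3597  0.09  ]
 [ 0.6948 -0.0274  0.09  ]
 [ 0.4479 -0.1133  0.09  ]
 [ 0.3244  0.261   0.09  ]]
[0.40707876 0.26140962 0.394212   0.26363636]
ctr [0.50865909 0.11588927 0.09      ] yaw 18.701463177477226 18.806580501998045
ctr [0.50899411 0.12000396 0.09      ] yaw 20.595348404850974 18.145075018364107
screw top [0.50351048 0.05017727 0.15      ] [0.49878424 0.05201576 0.15      ]
bar T [array([ 0.58772349, -0.01852015,  0.126     ]), array([ 0.52659474, -0.03675885,  0.126     ])] [ 0.55715911 -0.0276395   0.126     ] 0.06379164150334132
bar S [array([ 0.52773414, -0.03855048,  0.126     ]), array([ 0.58582226, -0.01889437,  0.126     ])] [ 0.5567782  -0.02872242  0.126     ] 0.06132366920352807
top 296.55651416517736 182.79127273625073 1.3514769877798802 1.3457731
side 333.45187998938644 196.20383217537366 2.0165040965203995 2.0146806
```

Both cameras agree to a few mm: yaw is about 18.7°, the bar is at about (0.557, -0.028) and the screw at about (0.500, 0.0505), which also fits the given 92/30 mm offset. Next I move over the screw and wind joint 6 clockwise first, so the full anticlockwise turn fits its range.

Request:
{"api": "play_rows", "payload": {
  "steps": [
    [-0.5,0.008,-0.013,0,0,0,-5],
    [-0.5,0.017,-0.027,0,0,0,-11],
    [-0.5,0.025,-0.041,0,0,0,-16],
    [-0.5,0.033,-0.054,0,0,0,-22],
    [-0.5,0.041,-0.068,0,0,0,-27],
    [-0.5,0.05,-0.081,0,0,0,-33],
    [-0.5,0.058,-0.095,0,0,0,-38],
    [-0.5,0.066,-0.108,0,0,0,-43],
    [-0.5,0.075,-0.122,0,0,0,-49],
    [-0.5,0.083,-0.135,0,0,0,-54],
    [-0.5,0.091,-0.149,0,0,0,-60],
    [-0.5,0.099,-0.162,0,0,0,-65]
  ]
}}

```text
time_s: 1.1
tool_pos: [0.3016, 0.3752, 0.2136]
orientation: [2.14, 2.299, -0.001]
wrist_force: [-0.0, 0.1, 1.0]
opening: 0.748
```

```bash
python3 - <<'E'
from h import *
s=sensors.read_state();print({k:np.round(v,3).tolist() for k,v in s.items()})
E
```

```text
{'time_s': 1.1, 'joint_positions': [0.87, 0.173, 1.767, -0.0, 1.202, 0.798], 'dq': [-0.358, -0.101, 0.127, 0.001, -0.03, 0.664], 'effort': [1.996, -32.275, -22.901, 0.091, 0.022, -0.469], 'tool_pos': [0.302, 0.375, 0.214], 'orientation': [2.14, 2.299, -0.001], 'wrist_force': [-0.035, 0.141, 0.958], 'wrist_torque': [-0.053, 0.003, 0.02], 'opening': 0.748}
```

Request:
{"api": "play_rows", "payload": {
  "steps": [
    [-0.5,0.008,-0.013,0,0,0,-5],
    [-0.5,0.017,-0.027,0,0,0,-11],
    [-0.5,0.025,-0.041,0,0,0,-16],
    [-0.5,0.033,-0.054,0,0,0,-22],
    [-0.5,0.041,-0.068,0,0,0,-27],
    [-0.5,0.05,-0.081,0,0,0,-33],
    [-0.5,0.058,-0.095,0,0,0,-38],
    [-0.5,0.066,-0.108,0,0,0,-43],
    [-0.5,0.075,-0.122,0,0,0,-49],
    [-0.5,0.083,-0.135,0,0,0,-54],
    [-0.5,0.091,-0.149,0,0,0,-60],
    [-0.5,0.099,-0.162,0,0,0,-65]
  ]
}}

```text
time_s: 2.1
tool_pos: [0.4005, 0.2133, 0.2137]
orientation: [3.04, 0.789, -0.001]
wrist_force: [0.7, 0.2, -0.2]
opening: 0.747
```

Request:
{"api": "play_rows", "payload": {
  "steps": [
    [-0.5,0.008,-0.013,0,0,0,-5],
    [-0.5,0.017,-0.027,0,0,0,-11],
    [-0.5,0.025,-0.041,0,0,0,-16],
    [-0.5,0.033,-0.054,0,0,0,-22],
    [-0.5,0.041,-0.068,0,0,0,-27],
    [-0.5,0.05,-0.081,0,0,0,-33],
    [-0.5,0.058,-0.095,0,0,0,-38],
    [-0.5,0.066,-0.108,0,0,0,-43],
    [-0.5,0.075,-0.122,0,0,0,-49],
    [-0.5,0.083,-0.135,0,0,0,-54],
    [-0.5,0.091,-0.149,0,0,0,-60],
    [-0.5,0.099,-0.162,0,0,0,-65]
  ]
}}

```text
time_s: 3.1
tool_pos: [0.4995, 0.0514, 0.2136]
orientation: [2.988, -0.968, -0.001]
wrist_force: [0.9, -0.0, -0.1]
opening: 0.752
```

```bash
python3 - <<'E'
from h import *
s=sensors.read_state();print({k:np.round(v,4).tolist() for k,v in s.items()})
for n,b in(("side",(265,130,385,240)),("top",(200,135,355,260))):
    p,d=cams.grab_frame(n);np.savez(f"pics/{n}1.npz",p=p,d=d)
    crop(p,*b,5,f"pics/{n}1.png")
E
```

```text
{'time_s': 3.1, 'joint_positions': [0.0797, 0.2057, 1.7248, -0.0002, 1.2121, 2.2771], 'dq': [-0.3259, 0.1231, -0.1619, 0.0029, 0.0375, 0.6966], 'effort': [1.4526, -35.3702, -22.447, -0.0538, -0.0811, -0.5037], 'tool_pos': [0.4995, 0.0514, 0.2136], 'orientation': [2.9882, -0.9681, -0.0015], 'wrist_force': [0.9299, -0.0101, -0.0846], 'wrist_torque': [0.0073, 0.1576, 0.0132], 'opening': 0.7515}
```

View pics/side1.png

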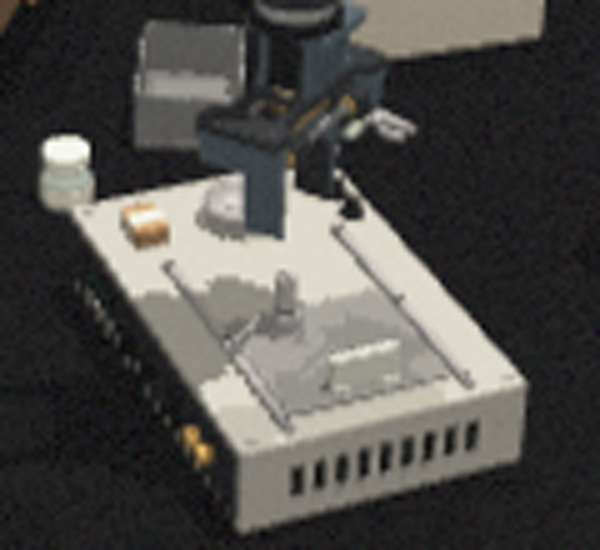

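View pics/top1.png

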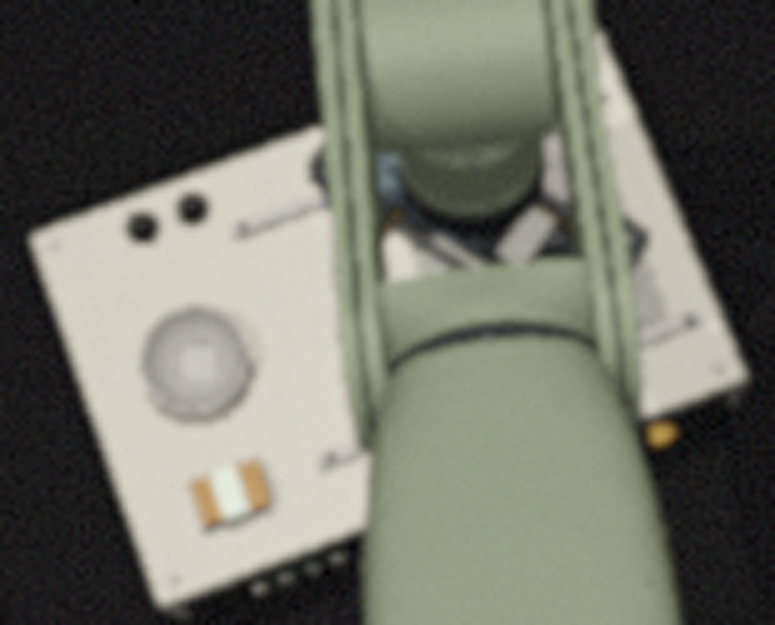

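The side view shows the open fingers up and behind the screw, whose head top is at about (285,272) in the crop. I'll project a model of the screw and bar onto the first pictures to refine the position.

```bash
python3 - <<'E'
from h import *
import cv2
th=np.radians(18.7);ex=np.array([np.cos(th),np.sin(th),0]);ey=np.array([-np.sin(th),np.cos(th),0])
def draw(n,box,k,sc,fn):
    p=np.load(f"pics/{n}0.npz")["p"];x0,y0,x1,y1=box
    im=cv2.resize(p[y0:y1,x0:x1,::-1],None,fx=k,fy=k,interpolation=cv2.INTER_CUBIC)
    im2=im.copy()
    def pl(P,c):
        q=np.array([[(proj(n,a)[0]-x0+.5)*k-.5,(proj(n,a)[1]-y0+.5)*k-.5] for a in P]);cv2.polylines(im2,[q.round().astype(int)],True,c,1)
    a=np.linspace(0,2*np.pi,40)
    circ=lambda r,z:[np.array([sc[0]+r*np.cos(t),sc[1]+r*np.sin(t),z]) for t in a]
    pl(circ(.009,.150),(0,0,255));pl(circ(.009,.118),(0,0,255));pl(circ(.0165,.116),(0,255,0));pl(circ(.0165,.094),(0,255,0))
    b=np.array([*sc,0])-.092*ey+.03*ex
    for z in(.126,.094): pl([b+sx*.031*ex+sy*.005*ey+[0,0,z] for sx,sy in((1,1),(1,-1),(-1,-1),(-1,1))],(255,0,0))
    cv2.imwrite(fn,np.hstack([im,im2]))
sc=(.4995,.0503)
draw("top",(285,160,335,215),8,sc,"pics/ot.png")
draw("side",(300,175,360,220),6,sc,"pics/os.png")
E
```

```text
(no output)
```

View pics/ot.png

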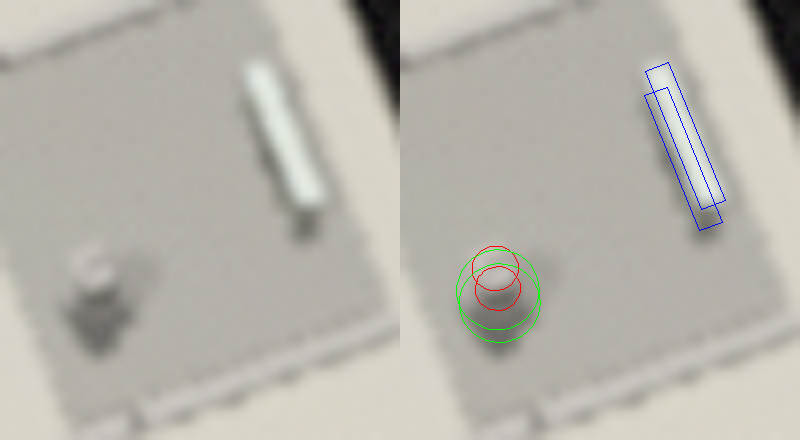

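View pics/os.png

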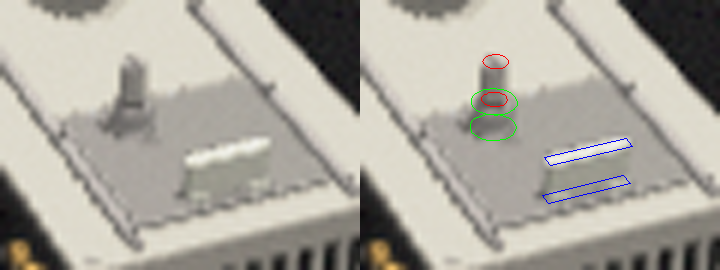

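The overlay fits to within about 1 mm. I descend so the grasp point is at about z 0.140 (TCP 0.121-0.122, with the collar top at 0.116).

Request:
{"api": "play_rows", "payload": {
  "steps": [
    [-0.5,0,-0.001,-0.01,0,0,0],
    [-0.5,0,-0.001,-0.02,0,0,0],
    [-0.5,0,-0.001,-0.03,0,0,0],
    [-0.5,0,-0.001,-0.04,0,0,0],
    [-0.5,0,-0.001,-0.05,0,0,0],
    [-0.5,0,-0.001,-0.06,0,0,0],
    [-0.5,0,-0.001,-0.068,0,0,0],
    [-0.5,0,-0.001,-0.076,0,0,0],
    [-0.5,0,-0.001,-0.082,0,0,0],
    [-0.5,0,-0.001,-0.088,0,0,0],
    [-0.5,0,-0.001,-0.0915,0,0,0],
    [-0.5,0,-0.001,-0.0915,0,0,0]
  ]
}}

```text
time_s: 4.2
tool_pos: [0.4991, 0.0511, 0.1217]
orientation: [2.991, -0.961, -0.002]
wrist_force: [0.4, -0.4, 0.5]
opening: 0.746
```

```bash
python3 - <<'E'
from h import *
s=sensors.read_state();print({k:np.round(v,4).tolist() for k,v in s.items()})
p,d=cams.grab_frame("side");np.savez("pics/side2.npz",p=p,d=d)
crop(p,285,140,365,220,7,"pics/side2.png")
E
```

```text
{'time_s': 4.2, 'joint_positions': [0.0792, 0.2872, 1.8661, -0.0001, 0.9896, 2.2717], 'dq': [-0.0006, -0.0108, -0.0168, -0.0013, 0.0135, 0.0004], 'effort': [0.0067, -36.1702, -20.1063, -0.0185, -0.1733, -0.0005], 'tool_pos': [0.4991, 0.0511, 0.1217], 'orientation': [2.9905, -0.9607, -0.0019], 'wrist_force': [0.4281, -0.3758, 0.5014], 'wrist_torque': [-0.0425, 0.1565, -0.0393], 'opening': 0.7455}
```

View pics/side2.png

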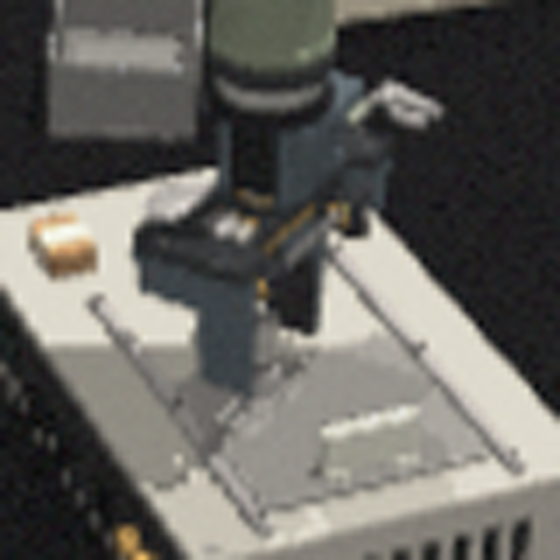

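The fingers straddle the head. I close on it.

Request:
{"api": "play_rows", "payload": {
  "steps": [
    [-0.2,0.0003,-0.0006,0,0,0,0],
    [0.1,0.0003,-0.0006,0,0,0,0],
    [0.3,0.0003,-0.0006,0,0,0,0],
    [0.5,0.0003,-0.0006,0,0,0,0],
    [0.7,0.0003,-0.0006,0,0,0,0],
    [1,0.0003,-0.0006,0,0,0,0],
    [1,0.0003,-0.0006,0,0,0,0],
    [1,0.0003,-0.0006,0,0,0,0],
    [1,0.0003,-0.0006,0,0,0,0]
  ]
}}

```text
time_s: 5.0
tool_pos: [0.5004, 0.0513, 0.1226]
orientation: [-2.989, 0.961, -0.001]
wrist_force: [2.3, 3.6, -1.1]
opening: 0.189
```

```bash
cat > st.py <<'E'
from h import *
s=sensors.read_state();print({k:np.round(s[k],4).tolist() for k in("time_s","joint_positions","tool_pos","wrist_force","wrist_torque","opening")})
E
python3 st.py
```

```text
{'time_s': 5.0, 'joint_positions': [0.0785, 0.2868, 1.8641, 0.0017, 0.9892, 2.2705], 'tool_pos': [0.5004, 0.0513, 0.1226], 'wrist_force': [2.3289, 3.647, -1.0927], 'wrist_torque': [0.5519, -0.0048, 0.0415], 'opening': 0.1895}
```

Gripped: the opening is 17 mm on the 18 mm head. I relieve the lateral offset, then lift gently.

Request:
{"api": "play_rows", "payload": {
  "steps": [
    [1,0.0005,0.0006,0,0,0,0],
    [1,0.0008,0.0011,0,0,0,0],
    [1,0.0008,0.0011,0.0,0,0,0],
    [1,0.0008,0.0011,0.0,0,0,0]
  ]
}}

```text
time_s: 5.33
tool_pos: [0.5005, 0.0515, 0.1226]
orientation: [2.991, -0.96, -0.0]
wrist_force: [0.2, 0.8, 1.5]
opening: 0.186
```

```bash
python3 st.py
```

```text
{'time_s': 5.3333, 'joint_positions': [0.0801, 0.2879, 1.8627, -0.0006, 0.9913, 2.2726], 'tool_pos': [0.5005, 0.0515, 0.1226], 'wrist_force': [0.1515, 0.7805, 1.5043], 'wrist_torque': [-0.0011, 0.2292, 0.0021], 'opening': 0.1865}
```

Request:
{"api": "play_rows", "payload": {
  "steps": [
    [1,0,0,0.0003,0,0,0],
    [1,0,0,0.0006,0,0,0],
    [1,0,0,0.001,0,0,0],
    [1,0,0,0.001,0,0,0],
    [1,0,0,0.001,0,0,0]
  ]
}}

```text
time_s: 5.75
tool_pos: [0.5004, 0.0515, 0.1231]
orientation: [2.991, -0.96, -0.001]
wrist_force: [1.3, -0.0, -4.0]
opening: 0.186
```

```bash
python3 st.py
```

```text
{'time_s': 5.75, 'joint_positions': [0.08, 0.2874, 1.8618, -0.0004, 0.9931, 2.2725], 'tool_pos': [0.5004, 0.0515, 0.1231], 'wrist_force': [1.2841, -0.0349, -3.9626], 'wrist_torque': [-0.0535, -0.041, 0.0296], 'opening': 0.1862}
```

Request:
{"api": "play_rows", "payload": {
  "steps": [
    [1,0,0,0.0005,0,0,0],
    [1,0,0,0.001,0,0,0],
    [1,0,0,0.001,0,0,0]
  ]
}}

```text
time_s: 6.0
tool_pos: [0.5004, 0.0516, 0.1244]
orientation: [2.991, -0.96, -0.001]
wrist_force: [0.5, -0.7, -3.9]
opening: 0.192
```

Request:
{"api": "play_rows", "payload": {
  "steps": [
    [1,0,0,0.0005,0,0,0],
    [1,0,0,0.001,0,0,0],
    [1,0,0,0.001,0,0,0]
  ]
}}

```text
time_s: 6.25
tool_pos: [0.5004, 0.0516, 0.1255]
orientation: [2.991, -0.96, -0.001]
wrist_force: [0.8, -1.4, -5.1]
opening: 0.189
```

Request:
{"api": "play_rows", "payload": {
  "steps": [
    [1,0,0,0.0005,0,0,0],
    [1,0,0,0.001,0,0,0],
    [1,0,0,0.001,0,0,0]
  ]
}}

```text
time_s: 6.5
tool_pos: [0.5004, 0.0516, 0.1265]
orientation: [2.991, -0.961, -0.0]
wrist_force: [0.2, -1.8, -3.2]
opening: 0.189
```

Request:
{"api": "play_rows", "payload": {
  "steps": [
    [1,0,0,0,0,0,0]
  ]
}}

```text
time_s: 6.58
tool_pos: [0.5004, 0.0516, 0.1264]
orientation: [2.991, -0.961, -0.001]
wrist_force: [0.0, -1.2, -4.9]
opening: 0.188
```

Request:
{"api": "play_rows", "payload": {
  "steps": [
    [1,0,0,0.0005,0,0,0],
    [1,0,0,0.001,0,0,0],
    [1,0,0,0.001,0,0,0]
  ]
}}

```text
time_s: 6.83
tool_pos: [0.5004, 0.0516, 0.1275]
orientation: [2.991, -0.96, -0.0]
wrist_force: [-0.0, -1.2, -4.5]
opening: 0.19
```

Request:
{"api": "play_rows", "payload": {
  "steps": [
    [1,0,0,0,0,0,0]
  ]
}}

```text
time_s: 6.92
tool_pos: [0.5004, 0.0516, 0.1274]
orientation: [2.991, -0.961, -0.0]
wrist_force: [0.7, -1.0, -4.0]
opening: 0.187
```

Request:
{"api": "play_rows", "payload": {
  "steps": [
    [1,0,0,0.0005,0,0,0],
    [1,0,0,0.001,0,0,0],
    [1,0,0,0.001,0,0,0],
    [1,0,0,0.001,0,0,0]
  ]
}}

```text
time_s: 7.25
tool_pos: [0.5004, 0.0516, 0.1285]
orientation: [2.991, -0.961, -0.0]
wrist_force: [-0.3, -1.8, -4.7]
opening: 0.19
```

Request:
{"api": "play_rows", "payload": {
  "steps": [
    [1,0,0,0.0005,0,0,0],
    [1,0,0,0.001,0,0,0],
    [1,0,0,0.001,0,0,0],
    [1,0,0,0.001,0,0,0]
  ]
}}

```text
time_s: 7.58
tool_pos: [0.5004, 0.0516, 0.1295]
orientation: [2.991, -0.961, -0.0]
wrist_force: [-0.6, -1.3, -5.2]
opening: 0.189
```

Request:
{"api": "play_rows", "payload": {
  "steps": [
    [1,0,0,0.0005,0,0,0],
    [1,0,0,0.001,0,0,0],
    [1,0,0,0.001,0,0,0],
    [1,0,0,0.001,0,0,0]
  ]
}}

```text
time_s: 7.92
tool_pos: [0.5004, 0.0516, 0.1302]
orientation: [2.991, -0.961, -0.001]
wrist_force: [1.0, -2.5, -7.5]
opening: 0.189
```

Request:
{"api": "play_rows", "payload": {
  "steps": [
    [1,0,0,0,0,0,0]
  ]
}}

```text
time_s: 8.0
tool_pos: [0.5004, 0.0516, 0.1302]
orientation: [2.991, -0.961, -0.001]
wrist_force: [0.4, -2.1, -7.9]
opening: 0.188
```

The thread is felt at a lift of about 7.5 mm, where z stalls and the pull rises to about 3 N beyond the spring. I now turn anticlockwise while rising 3.8 mm per rad (0.0664 mm per degree).

Request:
{"api": "play_rows", "payload": {
  "steps": [
    [1,0,0,0.0002,0,0,3],
    [1,0,0,0.0004,0,0,6],
    [1,0,0,0.0006,0,0,9],
    [1,0,0,0.0008,0,0,12]
  ]
}}

```text
time_s: 8.33
tool_pos: [0.5005, 0.0519, 0.1311]
orientation: [-3.076, 0.64, 0.0]
wrist_force: [1.0, -2.2, -8.8]
opening: 0.188
```

```bash
python3 st.py
```

```text
{'time_s': 8.3333, 'joint_positions': [0.0802, 0.279, 1.8508, 0.0004, 1.012, 2.0608], 'tool_pos': [0.5005, 0.0519, 0.1311], 'wrist_force': [1.013, -2.2339, -8.7594], 'wrist_torque': [-0.3757, 0.0766, -0.0731], 'opening': 0.1882}
```

Request:
{"api": "play_rows", "payload": {
  "steps": [
    [1,0,0,0.0002,0,0,3],
    [1,0,0,0.0004,0,0,6],
    [1,0,0,0.0006,0,0,9],
    [1,0,0,0.0008,0,0,12],
    [1,0,0,0.001,0,0,15],
    [1,0,0,0.0012,0,0,18],
    [1,0,0,0.0012,0,0,18]
  ]
}}

```text
time_s: 8.92
tool_pos: [0.5007, 0.0522, 0.1323]
orientation: [-3.137, 0.153, -0.0]
wrist_force: [0.6, -0.3, -8.8]
opening: 0.186
```

```bash
python3 st.py
```

```text
{'time_s': 8.9167, 'joint_positions': [0.0804, 0.2778, 1.8489, 0.0011, 1.0146, 1.7482], 'tool_pos': [0.5007, 0.0522, 0.1323], 'wrist_force': [0.5721, -0.2554, -8.8058], 'wrist_torque': [-0.1248, 0.0023, 0.0503], 'opening': 0.1858}
```

Request:
{"api": "play_rows", "payload": {
  "steps": [
    [1,0,0,0.0002,0,0,3],
    [1,0,0,0.0004,0,0,6],
    [1,0,0,0.0006,0,0,9],
    [1,0,0,0.0008,0,0,12],
    [1,0,0,0.001,0,0,15],
    [1,0,0,0.0012,0,0,18]
  ]
}}

```text
time_s: 9.42
tool_pos: [0.5007, 0.0526, 0.1335]
orientation: [-3.121, -0.339, -0.001]
wrist_force: [0.7, 1.8, -10.5]
opening: 0.187
```

```bash
python3 st.py
```

```text
{'time_s': 9.4167, 'joint_positions': [0.0806, 0.2765, 1.8473, 0.0021, 1.0173, 1.4339], 'tool_pos': [0.5007, 0.0526, 0.1335], 'wrist_force': [0.6518, 1.8211, -10.5185], 'wrist_torque': [0.155, -0.131, -0.0717], 'opening': 0.1866}
```

Request:
{"api": "play_rows", "payload": {
  "steps": [
    [1,0,0.0001,0.0001,0,0,3],
    [1,0,0.0002,0.0003,0,0,6],
    [1,0,0.0003,0.0005,0,0,9],
    [1,0,0.0003,0.0007,0,0,12],
    [1,0,0.0003,0.0009,0,0,15],
    [1,0,0.0003,0.0011,0,0,18]
  ]
}}

```text
time_s: 9.92
tool_pos: [0.5006, 0.053, 0.1347]
orientation: [-3.03, -0.823, -0.001]
wrist_force: [0.9, 1.9, -6.4]
opening: 0.193
```

```bash
python3 st.py
```

```text
{'time_s': 9.9167, 'joint_positions': [0.0813, 0.2752, 1.8456, 0.0025, 1.0205, 1.1203], 'tool_pos': [0.5006, 0.053, 0.1347], 'wrist_force': [0.8579, 1.8824, -6.3506], 'wrist_torque': [0.1501, 0.0283, -0.1175], 'opening': 0.1932}
```

Request:
{"api": "play_rows", "payload": {
  "steps": [
    [1,0,0.0002,0.0004,0,0,3],
    [1,0,0.0003,0.0006,0,0,6],
    [1,0,0.0004,0.0008,0,0,9]
  ]
}}

```text
time_s: 10.17
tool_pos: [0.5006, 0.0533, 0.1357]
orientation: [-2.956, -1.059, -0.001]
wrist_force: [-0.2, 2.1, -7.2]
opening: 0.192
```

```bash
python3 st.py
```

```text
{'time_s': 10.1667, 'joint_positions': [0.0821, 0.2742, 1.8442, 0.0021, 1.0229, 0.964], 'tool_pos': [0.5006, 0.0533, 0.1357], 'wrist_force': [-0.1565, 2.059, -7.2291], 'wrist_torque': [0.0707, 0.0705, -0.0485], 'opening': 0.1919}
```

Request:
{"api": "play_rows", "payload": {
  "steps": [
    [1,0,0,0.0002,0,0,3],
    [1,0,0,0.0004,0,0,6],
    [1,0,0,0.0004,0,0,6]
  ]
}}

```text
time_s: 10.42
tool_pos: [0.5005, 0.0534, 0.1361]
orientation: [-2.897, -1.21, -0.001]
wrist_force: [-0.1, 1.7, -6.2]
opening: 0.191
```

```bash
python3 st.py; python3 -c "
from h import *
p,d=cams.grab_frame('side');np.savez('pics/side3.npz',p=p,d=d)
crop(p,300,150,360,210,9,'pics/side3.png')"
```

```text
{'time_s': 10.4167, 'joint_positions': [0.0821, 0.2737, 1.8437, 0.0022, 1.024, 0.8607], 'tool_pos': [0.5005, 0.0534, 0.1361], 'wrist_force': [-0.1145, 1.6609, -6.2483], 'wrist_torque': [0.3315, 0.0866, -0.0094], 'opening': 0.1914}
```

View pics/side3.png

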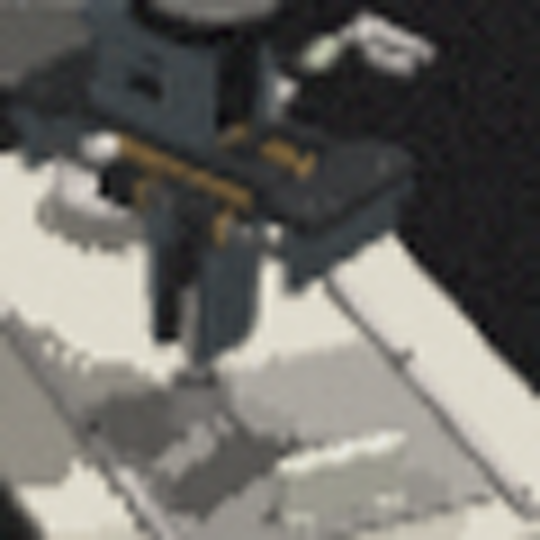

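Request:
{"api": "play_rows", "payload": {
  "steps": [
    [1,0,0,0.0002,0,0,3],
    [1,0,0,0.0003,0,0,5]
  ]
}}

```text
time_s: 10.63
tool_pos: [0.5004, 0.0534, 0.1363]
orientation: [-2.842, -1.335, -0.001]
wrist_force: [-0.5, 3.7, -8.2]
opening: 0.19
```

```bash
python3 st.py
```

```text
{'time_s': 10.6333, 'joint_positions': [0.0821, 0.2735, 1.8435, 0.0024, 1.0247, 0.7731], 'tool_pos': [0.5004, 0.0534, 0.1363], 'wrist_force': [-0.4856, 3.7199, -8.1587], 'wrist_torque': [0.4534, 0.1267, -0.0411], 'opening': 0.1905}
```

Request:
{"api": "play_rows", "payload": {
  "steps": [
    [1,0,0,0,0,0,0]
  ]
}}

```text
time_s: 10.72
tool_pos: [0.5003, 0.0534, 0.1363]
orientation: [-2.842, -1.334, -0.001]
wrist_force: [-0.2, 4.1, -6.3]
opening: 0.19
```

```bash
python3 st.py
```

```text
{'time_s': 10.7167, 'joint_positions': [0.0821, 0.2735, 1.8435, 0.0022, 1.0247, 0.7743], 'tool_pos': [0.5003, 0.0534, 0.1363], 'wrist_force': [-0.1601, 4.1204, -6.2872], 'wrist_torque': [0.6142, 0.197, 0.0268], 'opening': 0.1899}
```

Request:
{"api": "play_rows", "payload": {
  "steps": [
    [1,0,0.0004,0.0001,0,0,2],
    [1,0,0.0008,0.0002,0,0,4],
    [1,0,0.001,0.0003,0,0,6]
  ]
}}

```text
time_s: 10.97
tool_pos: [0.5003, 0.0536, 0.1363]
orientation: [-2.769, -1.483, 0.001]
wrist_force: [0.6, 0.9, -8.4]
opening: 0.188
```

```bash
python3 st.py
```

```text
{'time_s': 10.9667, 'joint_positions': [0.0837, 0.2736, 1.8433, 0.0003, 1.0253, 0.6712], 'tool_pos': [0.5003, 0.0536, 0.1363], 'wrist_force': [0.6087, 0.9249, -8.4489], 'wrist_torque': [0.0643, 0.002, -0.0542], 'opening': 0.188}
```

Request:
{"api": "play_rows", "payload": {
  "steps": [
    [1,0,0,0,0,0,0]
  ]
}}

```text
time_s: 11.05
tool_pos: [0.5002, 0.0536, 0.1363]
orientation: [-2.77, -1.482, 0.001]
wrist_force: [-0.4, 1.4, -8.4]
opening: 0.187
```

```bash
python3 st.py
```

```text
{'time_s': 11.05, 'joint_positions': [0.0836, 0.2737, 1.8432, 0.0003, 1.0254, 0.6718], 'tool_pos': [0.5002, 0.0536, 0.1363], 'wrist_force': [-0.4358, 1.4332, -8.3795], 'wrist_torque': [0.2073, 0.0422, -0.0146], 'opening': 0.1866}
```

z has stalled near the stop height with no stop torque yet. I'll ease down slightly: if the thread has caught, it takes the spring load within 2 mm.

Request:
{"api": "play_rows", "payload": {
  "steps": [
    [1,0,0,-0.0004,0,0,0],
    [1,0,0,-0.0008,0,0,0],
    [1,0,0,-0.0008,0,0,0]
  ]
}}

```text
time_s: 11.3
tool_pos: [0.5003, 0.0536, 0.1357]
orientation: [-2.769, -1.482, 0.001]
wrist_force: [-1.6, 2.7, -6.8]
opening: 0.194
```

Request:
{"api": "play_rows", "payload": {
  "steps": [
    [1,0,0,-0.0004,0,0,0],
    [1,0,0,-0.0008,0,0,0],
    [1,0,0,-0.0008,0,0,0]
  ]
}}

```text
time_s: 11.55
tool_pos: [0.5003, 0.0536, 0.1352]
orientation: [-2.769, -1.483, 0.0]
wrist_force: [-1.7, 3.1, -3.8]
opening: 0.189
```

```bash
python3 st.py
```

```text
{'time_s': 11.55, 'joint_positions': [0.0836, 0.2747, 1.8449, 0.0004, 1.0222, 0.6705], 'tool_pos': [0.5003, 0.0536, 0.1352], 'wrist_force': [-1.7284, 3.1276, -3.7711], 'wrist_torque': [0.4153, 0.5213, -0.0753], 'opening': 0.1889}
```

The thread now carries part of the load, so it has caught, and there's still play below the stop. I continue in small turns watching torque.

Request:
{"api": "play_rows", "payload": {
  "steps": [
    [1,0,0,0.0002,0,0,3],
    [1,0,0,0.0004,0,0,6]
  ]
}}

```text
time_s: 11.72
tool_pos: [0.5002, 0.0536, 0.1356]
orientation: [-2.685, -1.629, 0.0]
wrist_force: [-2.7, 3.2, -5.1]
opening: 0.194
```

```bash
python3 st.py
```

```text
{'time_s': 11.7167, 'joint_positions': [0.0836, 0.2743, 1.8445, 0.0006, 1.0233, 0.5633], 'tool_pos': [0.5002, 0.0536, 0.1356], 'wrist_force': [-2.7104, 3.1726, -5.0624], 'wrist_torque': [0.4089, 0.4711, -0.1255], 'opening': 0.1944}
```

Request:
{"api": "play_rows", "payload": {
  "steps": [
    [1,0,0,0.0002,0,0,3],
    [1,0,0,0.0003,0,0,5]
  ]
}}

```text
time_s: 11.88
tool_pos: [0.5001, 0.0537, 0.1359]
orientation: [-2.612, -1.745, 0.0]
wrist_force: [-1.1, 3.5, -3.2]
opening: 0.189
```

```bash
python3 st.py
```

```text
{'time_s': 11.8833, 'joint_positions': [0.0836, 0.2739, 1.8441, 0.0008, 1.0241, 0.4762], 'tool_pos': [0.5001, 0.0537, 0.1359], 'wrist_force': [-1.1202, 3.4735, -3.1904], 'wrist_torque': [0.5397, 0.5441, -0.1067], 'opening': 0.1891}
```

Request:
{"api": "play_rows", "payload": {
  "steps": [
    [1,0,0,0.0002,0,0,3],
    [1,0,0,0.0003,0,0,5]
  ]
}}

```text
time_s: 12.05
tool_pos: [0.5, 0.0537, 0.1362]
orientation: [-2.533, -1.857, 0.001]
wrist_force: [-3.0, 2.8, -3.3]
opening: 0.19
```

```bash
python3 st.py
```

```text
{'time_s': 12.05, 'joint_positions': [0.0836, 0.2736, 1.8437, 0.0009, 1.0252, 0.389], 'tool_pos': [0.5, 0.0537, 0.1362], 'wrist_force': [-2.9893, 2.7751, -3.2644], 'wrist_torque': [0.478, 0.5927, -0.0777], 'opening': 0.19}
```

Request:
{"api": "play_rows", "payload": {
  "steps": [
    [1,0,0,0.0001,0,0,2],
    [1,0,0,0.0002,0,0,4]
  ]
}}

```text
time_s: 12.22
tool_pos: [0.4999, 0.0538, 0.1363]
orientation: [-2.467, -1.943, 0.001]
wrist_force: [-3.5, 2.4, -4.6]
opening: 0.188
```

```bash
python3 st.py
```

```text
{'time_s': 12.2167, 'joint_positions': [0.0837, 0.2734, 1.8436, 0.001, 1.0256, 0.3198], 'tool_pos': [0.4999, 0.0538, 0.1363], 'wrist_force': [-3.5337, 2.3742, -4.5577], 'wrist_torque': [0.5648, 0.5977, -0.1567], 'opening': 0.1884}
```

Request:
{"api": "play_rows", "payload": {
  "steps": [
    [1,-0.0003,0.0002,0,0,0,2],
    [1,-0.0006,0.0004,0,0,0,3]
  ]
}}

```text
time_s: 12.38
tool_pos: [0.4998, 0.0538, 0.1364]
orientation: [-2.416, -2.008, 0.0]
wrist_force: [-1.6, 1.8, -4.4]
opening: 0.188
```

```bash
python3 st.py
```

```text
{'time_s': 12.3833, 'joint_positions': [0.0844, 0.2727, 1.8446, 0.0, 1.0244, 0.2687], 'tool_pos': [0.4998, 0.0538, 0.1364], 'wrist_force': [-1.6029, 1.784, -4.3745], 'wrist_torque': [0.3168, 0.4655, -0.1267], 'opening': 0.1877}
```

Request:
{"api": "play_rows", "payload": {
  "steps": [
    [1,0,0,0,0,0,0]
  ]
}}

```text
time_s: 12.47
tool_pos: [0.4998, 0.0538, 0.1363]
orientation: [-2.417, -2.006, 0.0]
wrist_force: [-1.9, 2.4, -3.6]
opening: 0.19
```

```bash
python3 st.py
```

```text
{'time_s': 12.4667, 'joint_positions': [0.0844, 0.2728, 1.8445, 0.0, 1.0244, 0.2698], 'tool_pos': [0.4998, 0.0538, 0.1363], 'wrist_force': [-1.9341, 2.4405, -3.5614], 'wrist_torque': [0.442, 0.5221, -0.0854], 'opening': 0.1902}
```

Request:
{"api": "play_rows", "payload": {
  "steps": [
    [1,0,0,0.0001,0,0,2],
    [1,0,0,0.0002,0,0,4]
  ]
}}

```text
time_s: 12.63
tool_pos: [0.4997, 0.0538, 0.1364]
orientation: [-2.345, -2.09, 0.0]
wrist_force: [-2.9, 2.0, -6.0]
opening: 0.183
```

```bash
python3 st.py
```

```text
{'time_s': 12.6333, 'joint_positions': [0.0843, 0.2727, 1.8444, 0.0002, 1.0249, 0.1991], 'tool_pos': [0.4997, 0.0538, 0.1364], 'wrist_force': [-2.8689, 2.0352, -6.0013], 'wrist_torque': [0.3818, 0.5033, -0.1212], 'opening': 0.1833}
```

Request:
{"api": "play_rows", "payload": {
  "steps": [
    [1,0,0,0,0,0,0]
  ]
}}

```text
time_s: 12.72
tool_pos: [0.4997, 0.0538, 0.1363]
orientation: [-2.346, -2.089, 0.0]
wrist_force: [-2.5, 2.7, -4.8]
opening: 0.187
```

```bash
python3 st.py
```

```text
{'time_s': 12.7167, 'joint_positions': [0.0843, 0.2727, 1.8445, 0.0002, 1.0248, 0.2], 'tool_pos': [0.4997, 0.0538, 0.1363], 'wrist_force': [-2.503, 2.7052, -4.7628], 'wrist_torque': [0.4679, 0.3434, -0.1071], 'opening': 0.1873}
```

z has stopped rising at 0.1363 over the last turns. I'll ease down 0.6 mm to see whether the thread holds it right there, which would mean it's at the stop with no play left.

Request:
{"api": "play_rows", "payload": {
  "steps": [
    [1,0,0,-0.0003,0,0,0],
    [1,0,0,-0.0006,0,0,0],
    [1,0,0,-0.0006,0,0,0],
    [1,0,0,-0.0006,0,0,0]
  ]
}}

```text
time_s: 13.05
tool_pos: [0.4998, 0.0539, 0.1362]
orientation: [-2.346, -2.089, -0.0]
wrist_force: [-4.6, 2.2, 1.8]
opening: 0.19
```

```bash
python3 st.py
```

```text
{'time_s': 13.05, 'joint_positions': [0.0844, 0.2728, 1.8448, 0.0001, 1.024, 0.2003], 'tool_pos': [0.4998, 0.0539, 0.1362], 'wrist_force': [-4.5981, 2.2494, 1.7701], 'wrist_torque': [0.4104, 0.9179, -0.1123], 'opening': 0.1897}
```

The thread supports the screw at 0.1362, the same height as under pull, so it's at the stop with no play left. I relieve the side load, release and rise.

Request:
{"api": "play_rows", "payload": {
  "steps": [
    [1,-0.0004,0.0002,0.0003,0,0,0],
    [1,-0.0008,0.0004,0.0003,0,0,0],
    [0.8,-0.0008,0.0004,0.0003,0,0,0],
    [0.4,-0.0008,0.0004,0.0003,0,0,0],
    [0,-0.0008,0.0004,0.0003,0,0,0],
    [0,-0.0008,0.0004,0.0003,0,0,0],
    [0,-0.0008,0.0004,0.0003,0,0,0],
    [0,-0.0008,0.0004,0.0003,0,0,0]
  ]
}}

```text
time_s: 13.72
tool_pos: [0.4997, 0.054, 0.1363]
orientation: [2.345, 2.089, 0.001]
wrist_force: [0.7, -0.6, -0.7]
opening: 0.498
```

```bash
python3 st.py
```

```text
{'time_s': 13.7167, 'joint_positions': [0.0851, 0.272, 1.8457, -0.0004, 1.0227, 0.2007], 'tool_pos': [0.4997, 0.054, 0.1363], 'wrist_force': [0.7248, -0.6444, -0.7066], 'wrist_torque': [-0.1106, 0.0616, -0.0236], 'opening': 0.4982}
```

Request:
{"api": "play_rows", "payload": {
  "steps": [
    [0,0,0,0.015,0,0,0],
    [-0.2,0,0,0.035,0,0,0],
    [-0.2,0,0,0.055,0,0,-6],
    [-0.2,0.005,-0.008,0.07,0,0,-12],
    [-0.2,0.012,-0.017,0.08,0,0,-19],
    [-0.2,0.02,-0.028,0.085,0,0,-26],
    [-0.2,0.028,-0.039,0.085,0,0,-33],
    [-0.2,0.036,-0.05,0.085,0,0,-40],
    [-0.2,0.044,-0.061,0.085,0,0,-47],
    [-0.2,0.05,-0.07,0.085,0,0,-53],
    [-0.2,0.054,-0.076,0.085,0,0,-59],
    [-0.2,0.057,-0.08,0.085,0,0,-65]
  ]
}}

```text
time_s: 14.72
tool_pos: [0.5568, -0.0267, 0.221]
orientation: [3.102, 0.493, 0.001]
wrist_force: [0.4, -0.1, -0.6]
opening: 0.6
```

```bash
python3 st.py; python3 - <<'E'
from h import *
th=np.radians(18.7);ex=np.array([np.cos(th),np.sin(th),0]);ey=np.array([-np.sin(th),np.cos(th),0])
n="side";p,d=cams.grab_frame(n);np.savez("pics/side4.npz",p=p,d=d)
p2,d2=cams.grab_frame("top");np.savez("pics/top4.npz",p=p2,d=d2);crop(p2,200,135,355,260,5,"pics/top4.png")
x0,y0,x1,y1=300,165,360,225;k=6
im=cv2.resize(p[y0:y1,x0:x1,::-1],None,fx=k,fy=k,interpolation=cv2.INTER_CUBIC);im2=im.copy()
sc=np.array([.4995,.0503,0])
def pl(P,c):
    q=np.array([[(proj(n,a)[0]-x0+.5)*k-.5,(proj(n,a)[1]-y0+.5)*k-.5] for a in P]);cv2.polylines(im2,[q.round().astype(int)],True,c,1)
circ=lambda r,z:[sc+[r*np.cos(t),r*np.sin(t),z] for t in np.linspace(0,6.3,40)]
h=.0135
pl(circ(.009,.150+h),(0,0,255));pl(circ(.009,.118+h),(0,0,255));pl(circ(.0165,.116),(0,255,0));pl(circ(.0165,.094),(0,255,0))
b=sc-.092*ey+.03*ex
for z in(.126,.094): pl([b+sx*.031*ex+sy*.005*ey+[0,0,z] for sx,sy in((1,1),(1,-1),(-1,-1),(-1,1))],(255,0,0))
cv2.imwrite("pics/side4.png",np.hstack([im,im2]))
E
```

```text
{'time_s': 14.7167, 'joint_positions': [-0.0683, 0.2873, 1.5935, -0.0005, 1.2603, 1.1877], 'tool_pos': [0.5568, -0.0267, 0.221], 'wrist_force': [0.421, -0.0522, -0.5768], 'wrist_torque': [-0.0495, 0.2086, -0.003], 'opening': 0.6002}
```

View pics/side4.png

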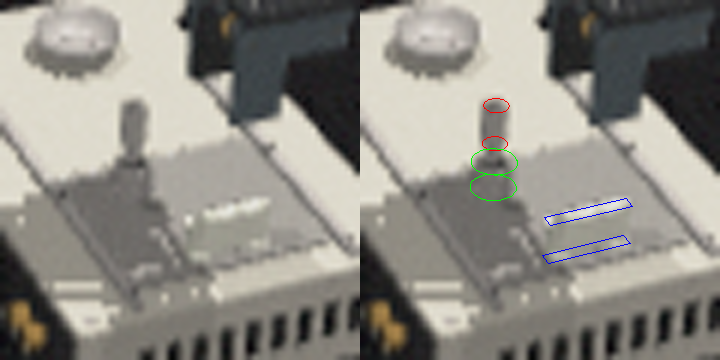

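View pics/top4.png

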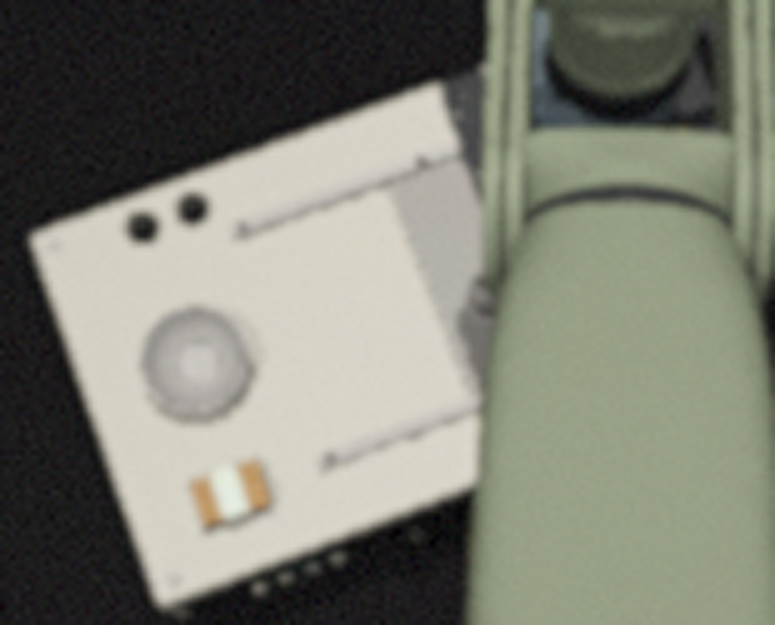

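The screw is standing up parked: the shank gap is visible at about (130,165) and the head matches the 13.5 mm model. The bar lies where expected, so I go down onto it.

Request:
{"api": "play_rows", "payload": {
  "steps": [
    [-0.2,0,0,-0.015,0,0,0.6],
    [-0.2,0,0,-0.03,0,0,0.6],
    [-0.2,0,0,-0.045,0,0,0.6],
    [-0.2,0,0,-0.06,0,0,0.6],
    [-0.2,0,0,-0.075,0,0,0.6],
    [-0.2,0,0,-0.085,0,0,0.6],
    [-0.2,0,0,-0.095,0,0,0.6],
    [-0.2,0,0,-0.105,0,0,0.6],
    [-0.2,0,0,-0.111,0,0,0.6],
    [-0.2,0,0,-0.116,0,0,0.6],
    [-0.2,0,0,-0.118,0,0,0.6],
    [-0.2,0,0,-0.118,0,0,0.6]
  ]
}}

```text
time_s: 15.82
tool_pos: [0.5561, -0.0258, 0.1028]
orientation: [-3.099, -0.518, 0.001]
wrist_force: [-0.0, -0.7, -0.3]
opening: 0.598
```

```bash
python3 st.py; python3 - <<'E'
from h import *
p,d=cams.grab_frame("side");crop(p,290,145,370,220,8,"pics/side5.png")
E
```

```text
{'time_s': 15.8167, 'joint_positions': [-0.067, 0.3849, 1.768, -0.0001, 0.989, 1.1724], 'tool_pos': [0.5561, -0.0258, 0.1028], 'wrist_force': [-0.0172, -0.7012, -0.2748], 'wrist_torque': [-0.0785, 0.1331, 0.0033], 'opening': 0.5978}
```

View pics/side5.png

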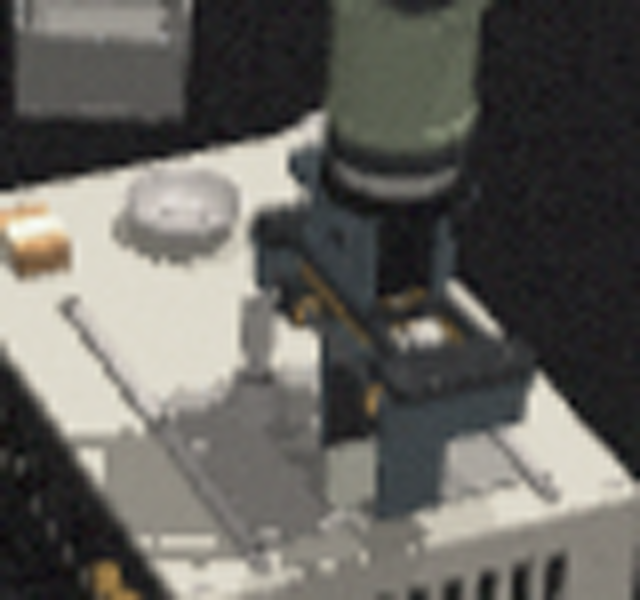

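The fingers straddle the bar, clear of the screw. I close on it.

Request:
{"api": "play_rows", "payload": {
  "steps": [
    [0.1,0,0,0,0,0,0],
    [0.3,0,0,0,0,0,0],
    [0.5,0,0,0,0,0,0],
    [0.7,0,0,0,0,0,0],
    [1,0,0,0,0,0,0],
    [1,0,0,0,0,0,0],
    [1,0,0,0,0,0,0],
    [1,0,0,0,0,0,0]
  ]
}}

```text
time_s: 16.53
tool_pos: [0.556, -0.0253, 0.1031]
orientation: [-3.098, -0.518, 0.0]
wrist_force: [-0.6, 3.2, 1.3]
opening: 0.11
```

```bash
python3 st.py
```

```text
{'time_s': 16.5333, 'joint_positions': [-0.0666, 0.3845, 1.7679, 0.0011, 0.9897, 1.172], 'tool_pos': [0.556, -0.0253, 0.1031], 'wrist_force': [-0.618, 3.2023, 1.3273], 'wrist_torque': [0.3091, 0.2473, 0.1897], 'opening': 0.1097}
```

Request:
{"api": "play_rows", "payload": {
  "steps": [
    [1,-0.0006,0.0019,0,0,0,0],
    [1,-0.0019,0.0057,0,0,0,0],
    [1,-0.0035,0.0104,0,0,0,0],
    [1,-0.0051,0.0152,0,0,0,0],
    [1,-0.0067,0.0199,0,0,0,0],
    [1,-0.0083,0.0246,0,0,0,0],
    [1,-0.0099,0.0294,0,0,0,0],
    [1,-0.0115,0.0341,0,0,0,0],
    [1,-0.0131,0.0388,0,0,0,0],
    [1,-0.0147,0.0436,0,0,0,0],
    [1,-0.0154,0.0455,0,0,0,0],
    [1,-0.016,0.0474,0,0,0,0]
  ]
}}

```text
time_s: 17.53
tool_pos: [0.5396, 0.022, 0.1031]
orientation: [3.098, 0.519, -0.001]
wrist_force: [-3.0, -4.9, 2.7]
opening: 0.107
```

```bash
python3 st.py
```

```text
{'time_s': 17.5333, 'joint_positions': [0.0195, 0.3616, 1.8056, -0.0003, 0.9752, 1.2587], 'tool_pos': [0.5396, 0.022, 0.1031], 'wrist_force': [-3.0499, -4.8999, 2.6666], 'wrist_torque': [-0.6636, 0.4978, 0.2257], 'opening': 0.1066}
```

Request:
{"api": "play_rows", "payload": {
  "steps": [
    [1,-0.0012,0.0026,0,0,0,0],
    [1,-0.0022,0.0055,0,0,0,0],
    [1,-0.0034,0.0087,0,0,0,0],
    [1,-0.0045,0.0118,0,0,0,0],
    [1,-0.0055,0.0147,0,0,0,0],
    [1,-0.0065,0.0172,0,0,0,0],
    [1,-0.007,0.0187,0,0,0,0]
  ]
}}

```text
time_s: 18.12
tool_pos: [0.5331, 0.0407, 0.1031]
orientation: [-3.098, -0.518, -0.0]
wrist_force: [-1.5, -2.7, 2.6]
opening: 0.108
```

```bash
python3 st.py
```

```text
{'time_s': 18.1167, 'joint_positions': [0.0547, 0.3536, 1.8187, 0.0001, 0.9691, 1.2939], 'tool_pos': [0.5331, 0.0407, 0.1031], 'wrist_force': [-1.5425, -2.6834, 2.5758], 'wrist_torque': [-0.6027, 0.3402, 0.2011], 'opening': 0.1084}
```

Request:
{"api": "play_rows", "payload": {
  "steps": [
    [1,-0.0003,0.0009,0,0,0,0],
    [1,-0.0006,0.0019,0,0,0,0],
    [1,-0.0009,0.0028,0,0,0,0],
    [1,-0.0011,0.0033,0,0,0,0]
  ]
}}

```text
time_s: 18.45
tool_pos: [0.5321, 0.0437, 0.1031]
orientation: [3.099, 0.518, 0.0]
wrist_force: [-1.2, -2.7, 2.2]
opening: 0.11
```

Request:
{"api": "play_rows", "payload": {
  "steps": [
    [1,-0.0003,0.0007,0,0,0,0],
    [1,-0.0005,0.0014,0,0,0,0]
  ]
}}

```text
time_s: 18.62
tool_pos: [0.5316, 0.045, 0.1031]
orientation: [3.098, 0.518, 0.0]
wrist_force: [0.1, -3.7, 1.6]
opening: 0.107
```

Request:
{"api": "play_rows", "payload": {
  "steps": [
    [1,-0.0003,0.0007,0,0,0,0],
    [1,-0.0005,0.0014,0,0,0,0]
  ]
}}

```text
time_s: 18.78
tool_pos: [0.5314, 0.0457, 0.1031]
orientation: [3.097, 0.519, 0.001]
wrist_force: [1.2, -8.4, 1.1]
opening: 0.108
```

The force rises at 75.1 mm of travel, which is the open stop. One more light push, then I release and rise.

Request:
{"api": "play_rows", "payload": {
  "steps": [
    [1,-0.0003,0.0008,0,0,0,0],
    [1,-0.0003,0.0008,0,0,0,0],
    [1,-0.0003,0.0008,0,0,0,0]
  ]
}}

```text
time_s: 19.03
tool_pos: [0.5314, 0.0457, 0.1031]
orientation: [3.095, 0.518, 0.001]
wrist_force: [1.0, -8.6, 1.4]
opening: 0.101
```

Request:
{"api": "play_rows", "payload": {
  "steps": [
    [1,0,0,0,0,0,0],
    [1,0.0002,-0.0008,0,0,0,0],
    [0.7,0.0002,-0.0008,0,0,0,0],
    [0.4,0.0002,-0.0008,0,0,0,0],
    [0.3,0.0002,-0.0008,0,0,0,0],
    [0.3,0.0002,-0.0008,0,0,0,0],
    [0.3,0.0002,-0.0008,0,0,0,0],
    [0.3,0.0002,-0.0008,0,0,0,0]
  ]
}}

```text
time_s: 19.7
tool_pos: [0.5309, 0.0467, 0.103]
orientation: [-3.098, -0.518, -0.0]
wrist_force: [0.1, -0.6, -0.4]
opening: 0.353
```

```bash
python3 st.py
```

```text
{'time_s': 19.7, 'joint_positions': [0.066, 0.3514, 1.8225, 0.0003, 0.9677, 1.3052], 'tool_pos': [0.5309, 0.0467, 0.103], 'wrist_force': [0.0834, -0.6211, -0.4308], 'wrist_torque': [-0.0801, 0.1453, 0.0114], 'opening': 0.3534}
```

Released. I rise straight up and swing aside toward -y for a clear view.

Request:
{"api": "play_rows", "payload": {
  "steps": [
    [0.3,0,0,0.01,0,0,0],
    [0.3,0,0,0.03,0,0,0],
    [0.3,0,0,0.05,0,0,0],
    [0.3,0,0,0.075,0,0,0],
    [0.3,0,0,0.1,0,0,0],
    [0.3,0,-0.02,0.12,0,0,0],
    [0.3,0,-0.05,0.13,0,0,0],
    [0.3,0,-0.085,0.13,0,0,0],
    [0.3,0,-0.12,0.13,0,0,0],
    [0.3,0,-0.155,0.13,0,0,0],
    [0.3,0,-0.19,0.13,0,0,0],
    [0.3,0,-0.22,0.13,0,0,0]
  ]
}}

```text
time_s: 20.7
tool_pos: [0.5307, -0.1757, 0.2341]
orientation: [3.098, 0.517, 0.002]
wrist_force: [0.3, 0.5, -0.5]
opening: 0.348
```

Request:
{"api": "play_rows", "payload": {
  "steps": [
    [0.3,0,-0.03,0,0,0,0],
    [0.3,0,-0.06,0,0,0,0],
    [0.3,0,-0.09,0,0,0,0],
    [0.3,0,-0.12,0,0,0,0],
    [0.3,0,-0.14,0,0,0,0],
    [0.3,0,-0.14,0,0,0,0]
  ]
}}

```text
time_s: 21.2
tool_pos: [0.5307, -0.3175, 0.2334]
orientation: [3.097, 0.512, 0.0]
wrist_force: [0.0, -0.2, 0.1]
opening: 0.352
```

```bash
python3 st.py; python3 - <<'E'
from h import *
p,d=cams.grab_frame("side");crop(p,265,130,385,240,5,"pics/side6.png");np.savez("pics/side6.npz",p=p,d=d)
p,d=cams.grab_frame("top");crop(p,200,135,355,260,5,"pics/top6.png");np.savez("pics/top6.npz",p=p,d=d)
E
```

```text
{'time_s': 21.2, 'joint_positions': [-0.5569, 0.3773, 1.4281, -0.0016, 1.3345, 0.6867], 'tool_pos': [0.5307, -0.3175, 0.2334], 'wrist_force': [0.0359, -0.2324, 0.1078], 'wrist_torque': [-0.1077, 0.1727, 0.0304], 'opening': 0.3523}
```

View pics/side6.png

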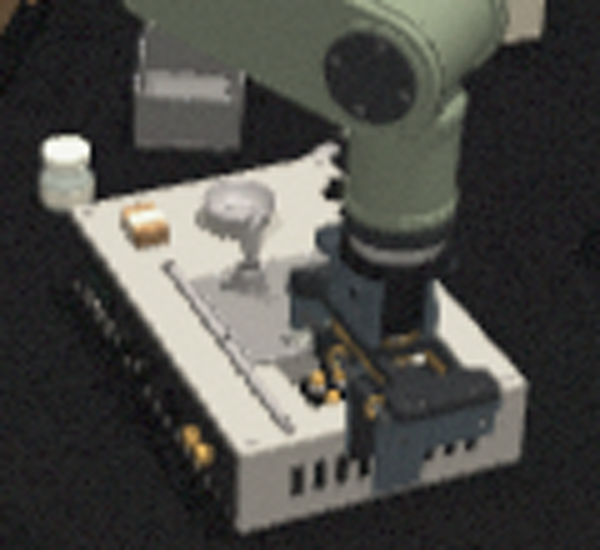

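View pics/top6.png

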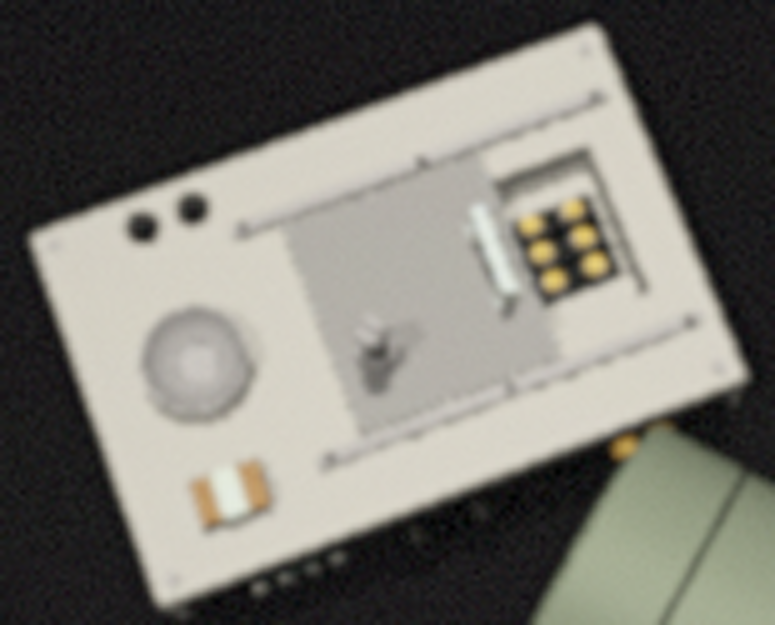

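The top view shows the cover open with the terminals uncovered (about 565,245), the screw still raised at about (372,345), and the dish, packet and caps unmoved. Handing in.

```bash
python3 - <<'E'
from cell import job_done
print(job_done())
E
```

```text
the job is handed in; nothing more can be done
None
```

The terminal cover is fully open, the thumbscrew is parked up at its stop, and I have handed the job in. The robot's clock stood at about 21 s.

- **Screw:**
  - I drew it up by its head and felt the thread after about 7.5 mm.
  - I turned it anticlockwise about 2.07 rad in all. Pull beyond the spring stayed around 3–5 N until it caught, judged from noisy wrist readings.
  - It stopped rising at 13.5 mm of lift.
- **Stop check:** When I eased off the pull, the thread held the screw at that same height with no play left. I never felt a clear jump in turning torque at the stop; it stayed around 0.1 N m. I judged the stop from the height and that check instead. I estimate I turned about 0.18 rad past it, within the 0.3 rad allowed.
- **Cover:** I gripped the bar and slid the cover 75.1 mm until the force rose to about 8.5 N against the open stop, then released it.
- **Side loads:** While turning the screw, small side forces of up to about 5 N built up because my grip was slightly off-centre. I relieved them as I went.
- **Last pictures:** The terminals are uncovered and the screw is still raised. The dish, fuse packet and fuse caps are where they were, and the gripper is clear of everything.

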